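# Wedge the rocking paint box

## Robot

A 6-joint arm with a two-finger parallel gripper is mounted at the origin on the work surface. World frame = base frame: x ahead of the robot, y to its left, z up, the work surface at z = 0. Lengths are in mm, angles in rad, forces in N, time in s.
With the tool pointing down it reaches from about 350 to 975 mm from the base axis. Payload 7.1 kg.
Tool frame: the origin (TCP) lies on the mounting face of the last link; the fingertips stand 182 mm ahead of it and the grasp point (between the pads) lies 163 mm ahead of it (ctrl.tcp_to_tips is the distance from the TCP to the fingertips, in mm); z points along the fingers, y is the direction in which the jaws open and shut (so a half turn about z gives the same grasp; the last joint's range is limited). The gripper opens to 88 mm and grips with 3 to 60 N. Pads are 20 mm wide; open, the fingers measure 115 mm over their backs; the gripper's body (75 mm by 178 mm) begins 61 mm behind the grasp point.
Start: joints at [-1.187, 0.423, 1.63, -0, 1.089, -0.019], TCP at [245.013, -574.956, 404.675] pointing down, gripper open.
Joint ranges: [-3, 3], [-0.9, 2.11], [0.09, 2.58], [-1.31, 4.45], [0.11, 2.69], [-2.54, 2.54]. Speed limits (rad/s): [2.39, 2.39, 3.01, 3.14, 3.14, 3.14].

## Interface

Orientations are given as a rotation vector (axis times angle).
In Python, from workcell import ctrl gives the robot as it stands. The module is installed in compiled form; this text tells all that it offers.
- The arm moves only by the tool send_rows, never from a script. Its argument "commands" is a list of rows, each an object with "translation": the shift along the world's x, y, z normalised to -1 to 1, where 1 is 0.1 m, a list of three; "twist": the turn, a rotation vector about the world's x, y, z normalised to -1 to 1, where 1 is 0.5 rad, a list of three. A call has exactly 10 rows; each row is the pose to reach, as a shift and turn from the pose commanded when the call began; what a row does not reach only later rows make up. A row lasts 1/10 s, in which the tool goes at most 50 mm and 8.59 degrees, less where a joint would pass 70% of its speed; a pose out of reach is approached as far as the arm can. A call with a number of a shift or a turn outside -1 to 1 is refused whole. A call with a gripper value outside its range is refused whole. "grip" is the closure, from -1 (fully open) to 1 (shut), set as the call begins (left out, the last holds). The fingers move at their own pace and stop on an object; the grip force is fixed at half the most. Time passes only in rows, so rows that repeat a pose let the fingers close, or fill a call up. It gives the time, the measured TCP pose, the force and the opening at its end, in the units of the state.
- ctrl.get_obs(): the state, without advancing time (a new reading comes with each control period).
- ctrl.get_image(name): name is "scene" or "side" or "wrist"; returns a dict with "img" (480x640x3 uint8, red, green, blue), "intrinsics" (3x3 intrinsics, pixels), "cam_to_world" (4x4, takes a point from camera to world coordinates). Camera axes: x right, y down, z forward; pixel columns grow to the right and rows downward; lengths in mm; the calibration is good to about 2 mm. A picture is of the moment at which its call begins. There is no depth.
- ctrl.close_job(): hands the job in, once; it reports no verdict.
The state is a dict: "t": time; "qpos": joint angles; "qvel": joint speeds; "joint_torque": joint torques, N m; "ee_pos": TCP position; "orientation": TCP orientation; "ft_force": force on the tool from outside, world axes, zero at the start; "moment": the same for the moment, N m; "width": finger opening in mm.
Only numpy, scipy, OpenCV 4.12 (cv2) and the standard library are available. Lean on these libraries where they do the work, as an engineer would, in place of code of your own. Each camera call takes 0.05 s, during which the arm holds its last target. There are 200 camera calls.

## Task

The wooden paint box rocks because its foot under the white dot is too short. First press down on the white dot to feel the box rock, then let go and push the yellow wedge, thin end first, under that short foot until the box no longer rocks and still stands level; finish while pressing firmly down on the white dot with the fingertips, the box not giving way. Only push and press: lift nothing, do not shove the paint box out of its place, and leave the other things alone.

Things in the scene. Friction and masses are not known exactly. Their poses are not given: they have to be found in the camera images.
- paint_box: loose closed wooden box, 150 (x) x 220 (y) mm, flat top 60 mm above the table, 1 to 1.6 kg. Origin: centre of its footprint, at sole level; z up; latches and handle on the -x face. Feet 24 x 24 mm at x +-60, y +-95 mm: three black, 18 mm high; the red one at -60, -95 only 8 mm. Rests level; about 2 N on the dot tips it 0.1 rad (dot down 8 mm) until the red foot lands; it rocks back when let go
- short_foot (a point): centre of the sole of the short red foot, 10 mm above the table while the box stands level. The wedge goes under it from the box's -y end (end face at y = -110, the foot's outer edge at y = -107 mm in the box frame)
- press_spot (a point): centre of the white dot (22 mm across) on the box's top, right above the short foot; a firm press here is 5 to 10 N
- wedge: loose yellow wedge like a door stop, 70 g, 110 mm long (x), 40 mm wide (y); flat underside, top slopes from 3 mm at the thin end (+x) to 25 mm at the butt (-x), so it is 10 mm thick 35 mm from the thin end. Origin: centre of the underside. Starts off the box's -y end, thin end roughly toward the short foot, up to 15 mm to one side and 0.35 rad askew
- wedge_tip (a point): middle of the wedge's thin edge, at table level
- wedge_butt (a point): middle of the upright butt face of the wedge, 12.5 mm above the table
- tube_blue: bystander: white metal paint tube with a blue band, lying, about 105 x 36 x 18 mm, near the back of the paint box
- tube_red: bystander: the same kind of paint tube with a red band, to the left
- tube_green: bystander: the same kind of paint tube with a green band, to the left
- cap: bystander: white plastic cap, 38 mm wide, 14 mm high, in front of the paint box
- palette_knife: bystander: palette knife lying flat, about 215 mm long and 18 mm wide, black handle, beyond the wedge
- oil_bottle: bystander: amber oil bottle, 68 mm wide, 170 mm tall, at the back
- dropper: bystander: small clear bottle with black cap, 40 mm wide, 85 mm tall, to the left
Mind the look-alikes: they are no part of the job. Leave any pink look-alike of the wedge alone.

How it is judged (in metres and radians):
On the way, in this order (a step that is already met when the one before it is completed fails the run):
1. the box is felt to rock: pressed by the fingers over the short foot it tips by more than 0.04 rad (contact force between the fingers and paint_box above 0.5 N and angle between paint_box's own z axis and vertical above 0.04 rad and horizontal distance between the grasp point and press_spot below 0.06 m), for 0.05 s.
2. the wedge's thin end is under the short foot (y of wedge_tip in the frame of paint_box above -0.1 m and x of wedge_tip in the frame of paint_box between -0.1 and -0.02 m), for 0.1 s.
At the end, for the whole second after the job is handed in: Fingers press the box within 50 mm of the white dot with over 3.5 N; box at rest, level within 0.018 rad, within 40 mm of its start; the wedge carries over 1 N of it, thin end 15 to 80 mm in from the box's end and within 40 mm sideways of the short foot's middle (contact force between the fingers and paint_box above 3.5 N and horizontal distance between the grasp point and press_spot below 0.05 m and angle between paint_box's own z axis and vertical below 0.018 rad and contact force between wedge and paint_box above 1 N and y of wedge_tip in the frame of paint_box between -0.095 and -0.03 m and x of wedge_tip in the frame of paint_box between -0.1 and -0.02 m and linear speed of paint_box below 0.02 m/s and distance of paint_box from where it was at the start of the episode below 0.04 m); the arm keeps its last pose, push and grip.
It fails at once if the wedge is lifted (15 mm or more) or turned over (height (world z) of wedge above 0.015 m or angle between wedge's own z axis and vertical above 0.4 rad).
It fails at once if the paint box is lifted (15 mm or more), tipped over or shoved 40 mm away (height (world z) of paint_box above 0.015 m or angle between paint_box's own z axis and vertical above 0.25 rad or distance of paint_box from where it was at the start of the episode above 0.04 m).
It fails at once if a bystander is moved more than 30 mm or knocked over (distance of any of tube_blue, tube_red, tube_green, cap, palette_knife, oil_bottle, dropper from where it was at the start of the episode above 0.03 m or angle between any of oil_bottle, dropper's own z axis and vertical above 0.5 rad).
It also fails if it takes over 54 s, if anything falls off the work surface, if the arm or the gripper's body presses on something with over 40 N, if the wrist force passes 120 N, or if a joint passes its speed limit or range.

## Working session

There is one attempt and no reset: what is moved stays moved. The work goes in short steps, Python scripts to look and compute and a tool call to move; the robot and the scene stay as the last step left them, time stands still between calls to the robot, and variables do not carry over. Pictures are saved under pics/ and viewed, about 8 in all and at most 12, crops included, and the job is handed in when it is done.

Besides the shell and the picture viewer there is one more tool, called after ">>>" as a command line: name --argument value ..., lists and objects as JSON in quotes. send_rows: Moves the arm, as the interface text tells. Its arguments: {"type":"object","properties":{"commands":{"type":"array","items":{"type":"object","properties":{"translation":{"type":"array","items":{"type":"number"}},"twist":{"type":"array","items":{"type":"number"}}}}},"grip":{"type":"number"}},"required":["commands"]}

```bash
mkdir -p pics; cat > h.py <<'E'
import numpy as np, cv2
from workcell import ctrl
def snap(n,f):
    d=ctrl.get_image(n); cv2.imwrite(f'pics/{f}.png',d['img'][:,:,::-1]); np.savez(f'pics/{f}.npz',**d); return d
def ray(d,px,z):
    K=np.array(d['intrinsics']);T=np.array(d['cam_to_world'])
    p=np.atleast_2d(px).astype(float)
    r=np.c_[p,np.ones(len(p))]@np.linalg.inv(K).T@T[:3,:3].T
    o=T[:3,3]; return o+r*((z-o[2])/r[:,2])[:,None]
def proj(d,P):
    K=np.array(d['intrinsics']);T=np.linalg.inv(np.array(d['cam_to_world']))
    c=np.atleast_2d(P)@T[:3,:3].T+T[:3,3]; q=c@K.T; return q[:,:2]/q[:,2:]
E
python3 - <<'E'
from h import *
a=[snap(n,n+'0') for n in('scene','side','wrist')]
for d in a: print(np.round(d['cam_to_world'],2).tolist())
cv2.imwrite('pics/all0.png',np.vstack([cv2.resize(d['img'],(400,300)) for d in a[:0]]) if 0 else np.hstack([a[1]['img'],a[2]['img']])[:,:,::-1])
im=cv2.imread('pics/all0.png'); cv2.imwrite('pics/all0.png',cv2.resize(im,(800,300)))
o=ctrl.get_obs(); print(o)
E
```

```text
[[-0.76, 0.49, -0.43, 995.06], [0.65, 0.56, -0.52, 566.67], [-0.01, -0.67, -0.74, 761.83], [0.0, 0.0, 0.0, 1.0]]
[[-0.93, -0.23, 0.3, 332.17], [-0.37, 0.57, -0.73, 754.44], [-0.0, -0.79, -0.61, 636.75], [0.0, 0.0, 0.0, 1.0]]
[[0.39, -0.88, -0.28, 320.18], [-0.92, -0.37, -0.12, -542.45], [-0.0, 0.3, -0.95, 383.09], [0.0, 0.0, 0.0, 1.0]]
{'t': 0.15, 'qpos': array([-1.18700153e+00,  4.23691640e-01,  1.63049901e+00,  6.03377335e-06,
        1.08859788e+00, -1.89822338e-02]), 'qvel': array([-6.51864303e-04, -7.01132872e-04, -2.49572808e-03, -1.01751860e-03,
       -2.32102596e-05,  7.88124269e-04]), 'joint_torque': array([ 8.76607592e-04, -5.44984138e+01, -2.73920417e+01,  6.45406055e-02,
        2.04920856e-02, -8.04736578e-05]), 'ee_pos': array([ 244.93905945, -574.77318158,  404.06976072]), 'orientation': array([-3.07694802e+00, -6.28172960e-01,  3.32367517e-04]), 'ft_force': array([0.04466751, 0.77635493, 0.28687175]), 'moment': array([-0.00219213,  0.06187301, -0.03502632]), 'width': 87.76286751866176}
```

View pics/scene0.png

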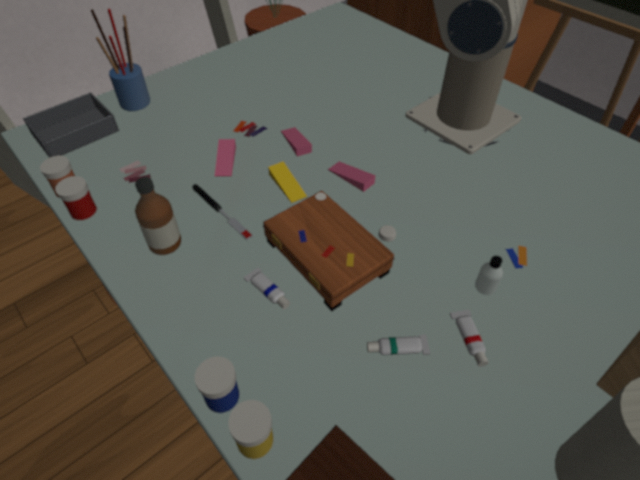

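View pics/all0.png

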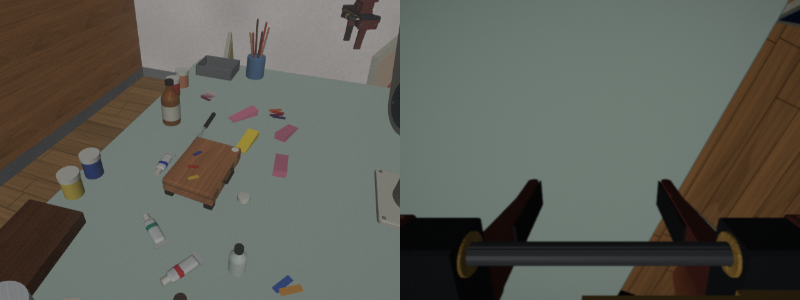

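Scene: the box centre is near (328,245), with the white dot at (321,197). The yellow wedge is at (287,182) off that end, pink decoys are around it, and the palette knife is at (225,212). Measuring now.

```bash
cat > m.py <<'E'
from h import *
def load(f): return dict(np.load(f'pics/{f}.npz'))
def yellow(d,box):
    hsv=cv2.cvtColor(d['img'],cv2.COLOR_RGB2HSV)
    m=cv2.inRange(hsv,(22,130,100),(35,255,255)); k=np.zeros_like(m); x0,y0,x1,y1=box; k[y0:y1,x0:x1]=255
    return m&k
def dot(d,box):
    hsv=cv2.cvtColor(d['img'],cv2.COLOR_RGB2HSV); x0,y0,x1,y1=box
    m=cv2.inRange(hsv,(0,0,120),(179,70,255)); k=np.zeros_like(m);k[y0:y1,x0:x1]=255
    return m&k
def wood(d,box):
    hsv=cv2.cvtColor(d['img'],cv2.COLOR_RGB2HSV); x0,y0,x1,y1=box
    m=cv2.inRange(hsv,(3,80,60),(18,255,255)); k=np.zeros_like(m);k[y0:y1,x0:x1]=255
    return m&k
E
python3 - <<'E'
from m import *
s,t=load('scene0'),load('side0')
for d,b in((s,(255,150,318,212)),(t,(370,200,420,250))):
    m=yellow(d,b); c=max(cv2.findContours(m,0,2)[0],key=cv2.contourArea)
    r=cv2.boxPoints(cv2.minAreaRect(c)); a=cv2.approxPolyDP(c,2,True)[:,0]
    print('yellow',cv2.contourArea(c),r.round(0).tolist(),a.tolist()); print(ray(d,a,5).round(0)[:,:2].tolist())
# crops
out=[]
for d,(x,y) in((s,(250,150)),(t,(250,190))):
    c=d['img'][y:y+160,x:x+200] if d is t else d['img'][y:y+160,x:x+200]
    out.append(cv2.resize(c,None,fx=2,fy=3.0,interpolation=2) if 0 else cv2.resize(c,(400,320),interpolation=cv2.INTER_CUBIC))
cv2.imwrite('pics/crop0.png',np.clip(np.hstack(out)[:,:,::-1]*1.4,0,255))
E
```

```text
yellow 637.0 [[267.0, 168.0], [281.0, 158.0], [306.0, 195.0], [292.0, 205.0]] [[269, 167], [291, 201], [305, 196], [283, 162]]
[[509.0, -172.0], [541.0, -49.0], [508.0, -40.0], [473.0, -164.0]]
yellow 686.0 [[376.0, 236.0], [400.0, 201.0], [417.0, 212.0], [392.0, 247.0]] [[413, 210], [397, 206], [378, 235], [384, 236], [386, 243], [391, 245], [412, 219]]
[[489.0, -178.0], [526.0, -180.0], [535.0, -60.0], [522.0, -61.0], [512.0, -40.0], [501.0, -37.0], [483.0, -143.0]][ WARN:0@0.526] global loadsave.cpp:1063 imwrite_ Unsupported depth image for selected encoder is fallbacked to CV_8U.
```

View pics/crop0.png

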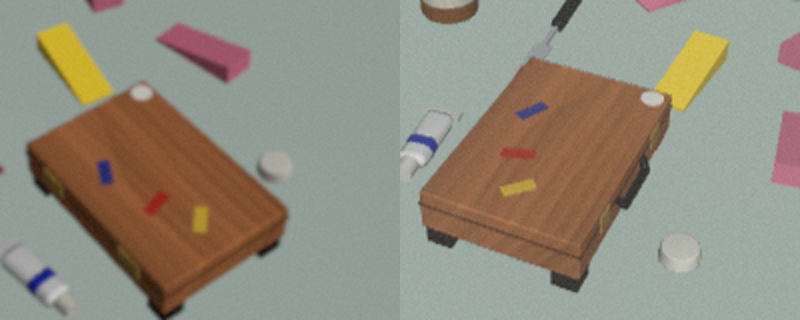

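```bash
python3 - <<'E'
from m import *
s,t=load('scene0'),load('side0')
A=ray(s,[[264,224],[321,191],[394,256],[332.5,299]],60)[:,:2]
B=ray(t,[[312.5,220],[385,237.5],[341,315],[261,286]],60)[:,:2]
for P in(A,B): print(P.round(0).tolist(),[round(float(np.linalg.norm(P[i]-P[i-1]))) for i in range(4)])
for d,b in((s,(308,188,332,206)),(t,(367,232,384,246))):
    m=dot(d,b);M=cv2.moments(m,True);c=[M['m10']/M['m00'],M['m01']/M['m00']];print('dot',M['m00'],c,ray(d,c,60).round(1))
# wedge points: butt upper corners z25, thin z3
print('scene butt',ray(s,[[269,163],[283.5,162]],25).round(0)[:,:2].tolist(),'thin',ray(s,[[291.5,202],[306,197]],3).round(0)[:,:2].tolist())
print('side butt',ray(t,[[414,210],[397,206]],25).round(0)[:,:2].tolist(),'thin?',ray(t,[[391,245]],1).round(0)[:,:2].tolist())
E
```

```text
[[654.0, 11.0], [508.0, 14.0], [521.0, 233.0], [670.0, 229.0]] [218, 146, 219, 149]
[[653.0, 12.0], [503.0, 14.0], [511.0, 234.0], [660.0, 221.0]] [209, 150, 220, 149]
dot 53.0 [320.5660377358491, 195.8679245283019] [[518.6  24.5  60. ]]
dot 81.0 [375.4938271604938, 237.77777777777777] [[519.2  21.1  60. ]]
scene butt [[514.0, -163.0], [486.0, -144.0]] thin [[541.0, -47.0], [507.0, -38.0]]
side butt [[482.0, -149.0], [520.0, -151.0]] thin? [[502.0, -42.0]]
```

```bash
python3 - <<'E'
from m import *
from scipy.spatial.transform import Rotation as R
o=ctrl.get_obs(); r=R.from_rotvec(o['orientation']).as_matrix(); print(r.round(3), ctrl.tcp_to_tips)
y=r[:,1]; print('jaw angle',np.degrees(np.arctan2(y[1],y[0])))
s=load('scene0'); print(ray(s,[[297,141],[353,176],[338,165],[226,157],[194,187],[247,234]],5).round(0)[:,:2].tolist())
E
```

```text
[[ 0.92   0.392 -0.   ]
 [ 0.392 -0.92   0.001]
 [ 0.    -0.001 -1.   ]] 182.0
jaw angle -66.92273543298985
[[397.0, -205.0], [381.0, -18.0], [381.0, -70.0], [566.0, -270.0], [680.0, -229.0], [671.0, -33.0]]
```

>>> send_rows --commands '[{"translation": [0.046, 0.1, 0], "twist": [0, 0, 0.032]}, {"translation": [0.092, 0.2, 0], "twist": [0, 0, 0.064]}, {"translation": [0.138, 0.3, 0], "twist": [0, 0, 0.096]}, {"translation": [0.184, 0.4, 0], "twist": [0, 0, 0.128]}, {"translation": [0.23, 0.5, 0], "twist": [0, 0, 0.16]}, {"translation": [0.276, 0.6, 0], "twist": [0, 0, 0.192]}, {"translation": [0.322, 0.7, 0], "twist": [0, 0, 0.224]}, {"translation": [0.368, 0.8, 0], "twist": [0, 0, 0.256]}, {"translation": [0.414, 0.9, 0], "twist": [0, 0, 0.288]}, {"translation": [0.46, 1, 0], "twist": [0, 0, 0.32]}]' --grip 1

```text
t: 1.15
ee_pos: [291.4, -474.1, 404.7]
orientation: [-3.017, -0.874, -0.0]
ft_force: [-0.3, 0.4, 0.6]
width: 11.7
```

>>> send_rows --commands '[{"translation": [0.046, 0.1, 0], "twist": [0, 0, 0.032]}, {"translation": [0.092, 0.2, 0], "twist": [0, 0, 0.064]}, {"translation": [0.138, 0.3, 0], "twist": [0, 0, 0.096]}, {"translation": [0.184, 0.4, 0], "twist": [0, 0, 0.128]}, {"translation": [0.23, 0.5, 0], "twist": [0, 0, 0.16]}, {"translation": [0.276, 0.6, 0], "twist": [0, 0, 0.192]}, {"translation": [0.322, 0.7, 0], "twist": [0, 0, 0.224]}, {"translation": [0.368, 0.8, 0], "twist": [0, 0, 0.256]}, {"translation": [0.414, 0.9, 0], "twist": [0, 0, 0.288]}, {"translation": [0.46, 1, 0], "twist": [0, 0, 0.32]}]'

```text
t: 2.15
ee_pos: [337.4, -374.1, 404.7]
orientation: [2.938, 1.113, -0.0]
ft_force: [0.5, 0.2, 0.6]
width: 0.4
```

>>> send_rows --commands '[{"translation": [0.046, 0.1, 0], "twist": [0, 0, 0.032]}, {"translation": [0.092, 0.2, 0], "twist": [0, 0, 0.064]}, {"translation": [0.138, 0.3, 0], "twist": [0, 0, 0.096]}, {"translation": [0.184, 0.4, 0], "twist": [0, 0, 0.128]}, {"translation": [0.23, 0.5, 0], "twist": [0, 0, 0.16]}, {"translation": [0.276, 0.6, 0], "twist": [0, 0, 0.192]}, {"translation": [0.322, 0.7, 0], "twist": [0, 0, 0.224]}, {"translation": [0.368, 0.8, 0], "twist": [0, 0, 0.256]}, {"translation": [0.414, 0.9, 0], "twist": [0, 0, 0.288]}, {"translation": [0.46, 1, 0], "twist": [0, 0, 0.32]}]'

```text
t: 3.15
ee_pos: [383.4, -274.1, 404.7]
orientation: [-2.84, -1.344, 0.0]
ft_force: [-0.4, 0.1, -0.0]
width: 0.9
```

>>> send_rows --commands '[{"translation": [0.046, 0.1, 0], "twist": [0, 0, 0.032]}, {"translation": [0.092, 0.2, 0], "twist": [0, 0, 0.064]}, {"translation": [0.138, 0.3, 0], "twist": [0, 0, 0.096]}, {"translation": [0.184, 0.4, 0], "twist": [0, 0, 0.128]}, {"translation": [0.23, 0.5, 0], "twist": [0, 0, 0.16]}, {"translation": [0.276, 0.6, 0], "twist": [0, 0, 0.192]}, {"translation": [0.322, 0.7, 0], "twist": [0, 0, 0.224]}, {"translation": [0.368, 0.8, 0], "twist": [0, 0, 0.256]}, {"translation": [0.414, 0.9, 0], "twist": [0, 0, 0.288]}, {"translation": [0.46, 1, 0], "twist": [0, 0, 0.32]}]'

```text
t: 4.15
ee_pos: [429.4, -174.1, 404.7]
orientation: [2.723, 1.567, 0.0]
ft_force: [-0.7, -0.0, -0.2]
width: 0.1
```

>>> send_rows --commands '[{"translation": [0.046, 0.1, 0], "twist": [0, 0, 0.032]}, {"translation": [0.092, 0.2, 0], "twist": [0, 0, 0.064]}, {"translation": [0.138, 0.3, -0.05], "twist": [0, 0, 0.096]}, {"translation": [0.184, 0.4, -0.1], "twist": [0, 0, 0.128]}, {"translation": [0.23, 0.5, -0.15], "twist": [0, 0, 0.16]}, {"translation": [0.276, 0.6, -0.2], "twist": [0, 0, 0.192]}, {"translation": [0.322, 0.7, -0.25], "twist": [0, 0, 0.224]}, {"translation": [0.368, 0.8, -0.3], "twist": [0, 0, 0.256]}, {"translation": [0.414, 0.9, -0.35], "twist": [0, 0, 0.288]}, {"translation": [0.46, 1, -0.4], "twist": [0, 0, 0.32]}]'

```text
t: 5.15
ee_pos: [475.4, -74.1, 364.2]
orientation: [-2.589, -1.779, 0.0]
ft_force: [0.0, -0.4, -0.0]
width: 0.4
```

>>> send_rows --commands '[{"translation": [0.046, 0.1, -0.1], "twist": [0, 0, 0.032]}, {"translation": [0.092, 0.2, -0.2], "twist": [0, 0, 0.064]}, {"translation": [0.138, 0.3, -0.3], "twist": [0, 0, 0.096]}, {"translation": [0.184, 0.4, -0.4], "twist": [0, 0, 0.128]}, {"translation": [0.23, 0.5, -0.5], "twist": [0, 0, 0.16]}, {"translation": [0.276, 0.6, -0.6], "twist": [0, 0, 0.192]}, {"translation": [0.322, 0.7, -0.7], "twist": [0, 0, 0.224]}, {"translation": [0.368, 0.8, -0.8], "twist": [0, 0, 0.256]}, {"translation": [0.414, 0.9, -0.9], "twist": [0, 0, 0.288]}, {"translation": [0.46, 1, -0.98], "twist": [0, 0, 0.32]}]'

```text
t: 6.15
ee_pos: [521.3, 25.9, 265.7]
orientation: [-2.439, -1.98, 0.001]
ft_force: [0.0, 0.2, -0.4]
width: 0.4
```

>>> send_rows --commands '[{"translation": [0, 0, -0.08]}, {"translation": [0, 0, -0.14]}, {"translation": [0, 0, -0.19]}, {"translation": [0, 0, -0.22]}, {"translation": [0, 0, -0.24]}, {"translation": [0, 0, -0.26]}, {"translation": [0, 0, -0.28]}, {"translation": [0, 0, -0.3]}, {"translation": [0, 0, -0.3]}, {"translation": [0, 0, -0.3]}]'

```text
validation failed for argument at $.co...
```

>>> send_rows --commands '[{"translation": [0, 0, -0.08], "twist": [0, 0, 0]}, {"translation": [0, 0, -0.14], "twist": [0, 0, 0]}, {"translation": [0, 0, -0.19], "twist": [0, 0, 0]}, {"translation": [0, 0, -0.22], "twist": [0, 0, 0]}, {"translation": [0, 0, -0.24], "twist": [0, 0, 0]}, {"translation": [0, 0, -0.26], "twist": [0, 0, 0]}, {"translation": [0, 0, -0.28], "twist": [0, 0, 0]}, {"translation": [0, 0, -0.3], "twist": [0, 0, 0]}, {"translation": [0, 0, -0.3], "twist": [0, 0, 0]}, {"translation": [0, 0, -0.3], "twist": [0, 0, 0]}]'

```text
t: 7.15
ee_pos: [521.1, 25.1, 236.7]
orientation: [2.44, 1.979, 0.0]
ft_force: [-1.3, -0.7, 2.8]
width: 0.5
```

```bash
python3 - <<'E'
from m import *
o=ctrl.get_obs();print(o['t'],o['ee_pos'],o['ft_force'])
s=snap('scene','s1');t=snap('side','t1')
c=[cv2.resize(s['img'][140:300,240:440],(400,320),interpolation=2),cv2.resize(t['img'][180:340,250:450],(400,320),interpolation=2)]
cv2.imwrite('pics/c1.png',np.clip(np.hstack(c)[:,:,::-1]*1.4,0,255).astype('uint8'))
E
```

```text
7.15 [521.06057767  25.05161396 236.72164248] [-1.33589878 -0.74293899  2.77971343]
```

View pics/c1.png

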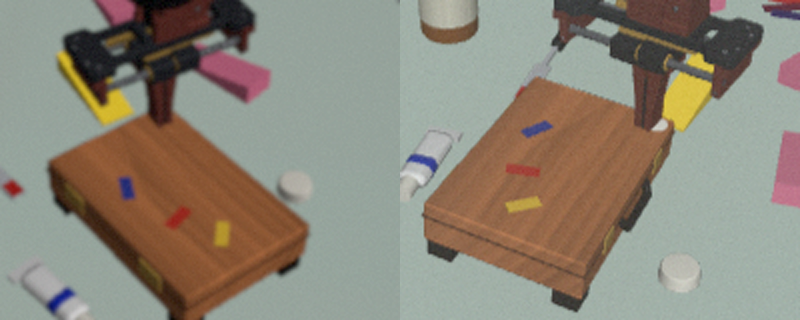

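>>> send_rows --commands '[{"translation": [0, 0, -0.015], "twist": [0, 0, 0]}, {"translation": [0, 0, -0.015], "twist": [0, 0, 0]}, {"translation": [0, 0, 0.01], "twist": [0, 0, 0]}, {"translation": [0, 0, 0.04], "twist": [0, 0, 0]}, {"translation": [0, 0, 0.08], "twist": [0, 0, 0]}, {"translation": [0, 0, 0.14], "twist": [0, 0, 0]}, {"translation": [0, 0, 0.22], "twist": [0, 0, 0]}, {"translation": [0, -0.1, 0.3], "twist": [0, 0, 0]}, {"translation": [0, -0.2, 0.3], "twist": [0, 0, 0]}, {"translation": [0, -0.33, 0.3], "twist": [0, 0, 0]}]'

```text
t: 8.25
ee_pos: [521.0, -8.9, 267.1]
orientation: [2.439, 1.979, 0.001]
ft_force: [0.8, 0.6, -0.2]
width: 0.5
```

>>> send_rows --commands '[{"translation": [-0.02, -0.15, 0], "twist": [0, 0, 0]}, {"translation": [-0.04, -0.3, 0], "twist": [0, 0, 0]}, {"translation": [-0.06, -0.4, 0], "twist": [0, 0, 0]}, {"translation": [-0.08, -0.5, 0], "twist": [0, 0, 0]}, {"translation": [-0.1, -0.6, 0], "twist": [0, 0, 0]}, {"translation": [-0.12, -0.7, 0], "twist": [0, 0, 0]}, {"translation": [-0.13, -0.8, 0], "twist": [0, 0, 0]}, {"translation": [-0.13, -0.9, 0], "twist": [0, 0, 0]}, {"translation": [-0.13, -1, 0], "twist": [0, 0, 0]}, {"translation": [-0.13, -1, 0], "twist": [0, 0, 0]}]'

```text
t: 9.25
ee_pos: [508.2, -109.1, 266.8]
orientation: [2.441, 1.977, 0.0]
ft_force: [0.5, 0.0, 0.4]
width: 0.3
```

>>> send_rows --commands '[{"translation": [-0.03, -0.1, 0], "twist": [0, 0, 0]}, {"translation": [-0.06, -0.2, 0], "twist": [0, 0, 0]}, {"translation": [-0.08, -0.3, 0], "twist": [0, 0, 0]}, {"translation": [-0.1, -0.4, 0], "twist": [0, 0, 0]}, {"translation": [-0.13, -0.5, 0], "twist": [0, 0, 0]}, {"translation": [-0.13, -0.6, 0], "twist": [0, 0, 0]}, {"translation": [-0.13, -0.7, 0], "twist": [0, 0, 0]}, {"translation": [-0.13, -0.7, -0.2], "twist": [0, 0, 0]}, {"translation": [-0.13, -0.7, -0.4], "twist": [0, 0, 0]}, {"translation": [-0.13, -0.7, -0.5], "twist": [0, 0, 0]}]'

```text
t: 10.25
ee_pos: [494.7, -178.4, 215.4]
orientation: [-2.439, -1.978, 0.001]
ft_force: [0.2, 0.2, -0.1]
width: 0.2
```

```bash
python3 - <<'E'
from m import *
o=ctrl.get_obs();print(o['t'],o['ee_pos'],o['ft_force'])
s=snap('scene','s2');t=snap('side','t2')
for d,b in((s,(255,150,318,212)),(t,(370,200,420,250))):
    m=yellow(d,b);c=max(cv2.findContours(m,0,2)[0],key=cv2.contourArea); print(cv2.approxPolyDP(c,2,True)[:,0].tolist())
c=[cv2.resize(s['img'][110:270,220:420],(400,320),interpolation=2),cv2.resize(t['img'][150:310,280:480],(400,320),interpolation=2)]
cv2.imwrite('pics/c2.png',np.clip(np.hstack(c)[:,:,::-1]*1.4,0,255).astype('uint8'))
E
```

```text
10.25 [ 494.66358307 -178.37469429  215.40947453] [ 0.16854617  0.21533999 -0.12095353]
[[269, 167], [291, 201], [305, 196], [283, 162]]
[[413, 210], [397, 206], [378, 235], [384, 236], [386, 243], [391, 245], [412, 219]]
```

View pics/c2.png

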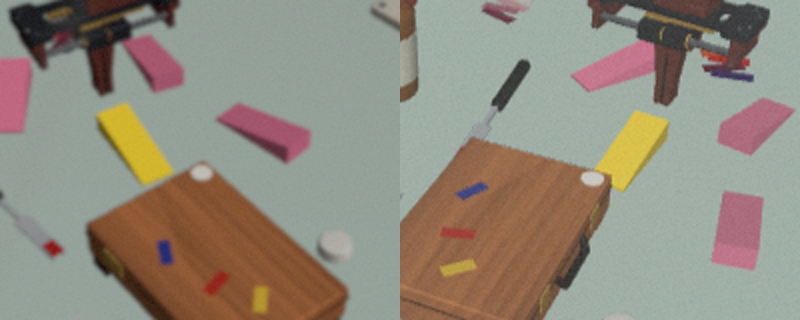

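>>> send_rows --commands '[{"translation": [0, 0, -0.08], "twist": [0, 0, 0]}, {"translation": [0, 0, -0.16], "twist": [0, 0, 0]}, {"translation": [0, 0, -0.22], "twist": [0, 0, 0]}, {"translation": [0, 0, -0.27], "twist": [0, 0, 0]}, {"translation": [0, 0, -0.27], "twist": [0, 0, 0]}, {"translation": [0.01, 0.04, -0.27], "twist": [0, 0, 0]}, {"translation": [0.015, 0.08, -0.27], "twist": [0, 0, 0]}, {"translation": [0.02, 0.11, -0.27], "twist": [0, 0, 0]}, {"translation": [0.03, 0.14, -0.27], "twist": [0, 0, 0]}, {"translation": [0.03, 0.14, -0.27], "twist": [0, 0, 0]}]'

```text
t: 11.35
ee_pos: [498.2, -163.5, 189.8]
orientation: [2.439, 1.979, 0.0]
ft_force: [0.2, -0.5, 0.3]
width: 0.3
```

>>> send_rows --commands '[{"translation": [0.01, 0.05, 0], "twist": [0, 0, 0]}, {"translation": [0.02, 0.1, 0], "twist": [0, 0, 0.01]}, {"translation": [0.03, 0.15, 0], "twist": [0, 0, 0.03]}, {"translation": [0.04, 0.2, 0], "twist": [0, 0, 0.05]}, {"translation": [0.05, 0.25, 0], "twist": [0, 0, 0.07]}, {"translation": [0.06, 0.3, 0], "twist": [0, 0, 0.09]}, {"translation": [0.07, 0.35, 0], "twist": [0, 0, 0.11]}, {"translation": [0.08, 0.4, 0], "twist": [0, 0, 0.13]}, {"translation": [0.085, 0.45, 0], "twist": [0, 0, 0.15]}, {"translation": [0.09, 0.5, 0], "twist": [0, 0, 0.17]}]'

```text
t: 12.35
ee_pos: [507.1, -113.5, 189.7]
orientation: [2.353, 2.082, 0.0]
ft_force: [0.1, -2.0, -0.2]
width: 0.7
```

```bash
python3 - <<'E'
from m import *
o=ctrl.get_obs();print(o['t'],o['ee_pos'],o['ft_force'])
s=snap('scene','s3');t=snap('side','t3')
for d,b in((s,(255,150,328,212)),(t,(370,200,420,260))):
    m=yellow(d,b);c=max(cv2.findContours(m,0,2)[0],key=cv2.contourArea); a=cv2.approxPolyDP(c,2,True)[:,0];print(a.tolist(),'z25',ray(d,a,25)[:,:2].round(0).tolist(),'z5',ray(d,a,5)[:,:2].round(0).tolist())
c=[cv2.resize(s['img'][110:270,220:420],(400,320),interpolation=2),cv2.resize(t['img'][170:330,280:480],(400,320),interpolation=2)]
cv2.imwrite('pics/c3.png',np.clip(np.hstack(c)[:,:,::-1]*1.4,0,255).astype('uint8'))
E
```

```text
12.35 [ 507.0735079  -113.53924425  189.67997425] [ 0.08137509 -2.02193084 -0.19062947]
[[282, 178], [280, 182], [295, 203], [309, 196], [294, 175]] z25 [[523.0, -103.0], [534.0, -95.0], [551.0, -22.0], [514.0, -19.0], [496.0, -93.0]] z5 [[510.0, -121.0], [522.0, -113.0], [539.0, -38.0], [501.0, -35.0], [482.0, -111.0]]
[[402, 221], [387, 217], [377, 233], [386, 238], [382, 259], [402, 232]] z25 [[496.0, -100.0], [529.0, -102.0], [532.0, -40.0], [511.0, -31.0], [499.0, 36.0], [486.0, -62.0]] z5 [[501.0, -128.0], [536.0, -130.0], [539.0, -66.0], [517.0, -56.0], [505.0, 12.0], [491.0, -89.0]]
```

View pics/c3.png

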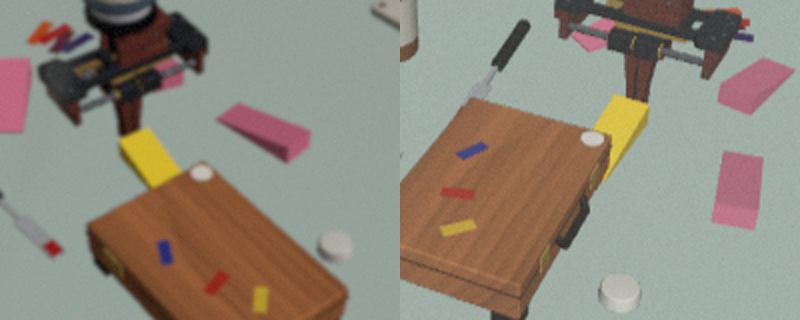

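>>> send_rows --commands '[{"translation": [0.005, 0.04, 0], "twist": [0, 0, 0.02]}, {"translation": [0.01, 0.08, 0], "twist": [0, 0, 0.04]}, {"translation": [0.014, 0.12, 0], "twist": [0, 0, 0.06]}, {"translation": [0.018, 0.16, 0], "twist": [0, 0, 0.08]}, {"translation": [0.021, 0.19, 0], "twist": [0, 0, 0.1]}, {"translation": [0.024, 0.22, 0], "twist": [0, 0, 0.11]}, {"translation": [0.026, 0.25, 0], "twist": [0, 0, 0.12]}, {"translation": [0.028, 0.28, 0], "twist": [0, 0, 0.13]}, {"translation": [0.03, 0.3, 0], "twist": [0, 0, 0.14]}, {"translation": [0.03, 0.3, 0], "twist": [0, 0, 0.14]}]'

```text
t: 13.45
ee_pos: [510.0, -83.7, 189.7]
orientation: [-2.279, -2.162, -0.0]
ft_force: [-0.9, -0.1, 0.2]
width: 0.0
```

```bash
cat > look.py <<'E'
from m import *
import sys
n=sys.argv[1]
o=ctrl.get_obs();print(o['t'],o['ee_pos'].round(1),o['ft_force'].round(2))
s=snap('scene','s'+n);t=snap('side','t'+n)
for d,b in((s,(255,150,328,215)),(t,(365,205,420,275))):
    m=yellow(d,b);c=max(cv2.findContours(m,0,2)[0],key=cv2.contourArea); a=cv2.approxPolyDP(c,1.5,True)[:,0]
    for p in a: print(p.tolist(),*[ray(d,p,z)[0,:2].round(0).tolist() for z in(25,12,0)])
for d,b in((s,(308,185,332,208)),(t,(367,230,386,250))):
    m=dot(d,b);M=cv2.moments(m,True)
    if M['m00']: c=[M['m10']/M['m00'],M['m01']/M['m00']];print('dot',M['m00'],np.round(c,2),ray(d,c,60).round(1))
c=[cv2.resize(s['img'][130:250,250:400],(400,320),interpolation=2),cv2.resize(t['img'][190:310,290:440],(400,320),interpolation=2)]
cv2.imwrite(f'pics/c{n}.png',np.clip(np.hstack(c)[:,:,::-1]*1.4,0,255).astype('uint8'))
E
python3 look.py 4
```

```text
13.45 [510.  -83.7 189.7] [-0.94 -0.12  0.22]
[288, 187] [531.0, -71.0] [523.0, -82.0] [515.0, -92.0]
[288, 190] [537.0, -63.0] [529.0, -74.0] [521.0, -85.0]
[298, 202] [544.0, -20.0] [536.0, -30.0] [529.0, -40.0]
[312, 195] [507.0, -17.0] [499.0, -27.0] [491.0, -37.0]
[302, 182] [497.0, -63.0] [488.0, -74.0] [480.0, -84.0]
[296, 182] [507.0, -72.0] [499.0, -83.0] [491.0, -94.0]
[396, 228] [501.0, -71.0] [505.0, -88.0] [508.0, -105.0]
[382, 225] [531.0, -70.0] [535.0, -88.0] [539.0, -104.0]
[377, 234] [531.0, -37.0] [536.0, -54.0] [540.0, -69.0]
[386, 238] [511.0, -31.0] [514.0, -47.0] [518.0, -63.0]
[384, 254] [500.0, 20.0] [504.0, 4.0] [507.0, -10.0]
[376, 267] [503.0, 62.0] [507.0, 48.0] [510.0, 34.0]
[378, 269] [498.0, 66.0] [502.0, 52.0] [505.0, 38.0]
[398, 238] [488.0, -39.0] [492.0, -56.0] [495.0, -72.0]
[399, 230] [493.0, -66.0] [497.0, -84.0] [500.0, -100.0]
dot 58.0 [320.38 195.86] [[518.9  24.2  60. ]]
dot 108.0 [374.63 236.22] [[522.2  17.   60. ]]
```

View pics/c4.png

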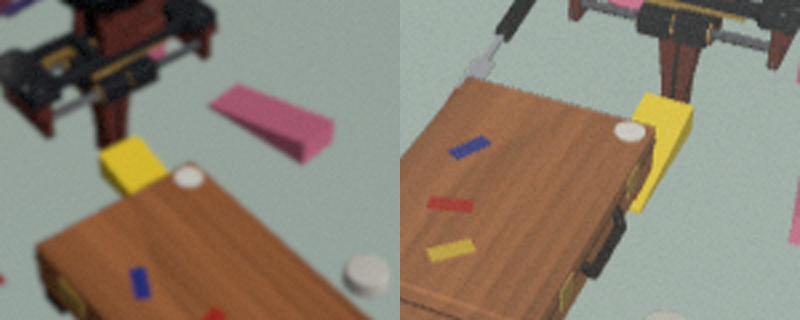

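>>> send_rows --commands '[{"translation": [0.002, 0.02, 0], "twist": [0, 0, 0.01]}, {"translation": [0.004, 0.04, 0], "twist": [0, 0, 0.02]}, {"translation": [0.005, 0.05, 0], "twist": [0, 0, 0.03]}, {"translation": [0.006, 0.06, 0], "twist": [0, 0, 0.04]}, {"translation": [0.007, 0.07, 0], "twist": [0, 0, 0.04]}, {"translation": [0.007, 0.075, 0], "twist": [0, 0, 0.04]}, {"translation": [0.008, 0.08, 0], "twist": [0, 0, 0.04]}, {"translation": [0.008, 0.085, 0], "twist": [0, 0, 0.04]}, {"translation": [0.008, 0.09, 0], "twist": [0, 0, 0.04]}, {"translation": [0.008, 0.095, 0], "twist": [0, 0, 0.04]}]'

```text
t: 14.55
ee_pos: [510.9, -74.5, 189.7]
orientation: [2.258, 2.184, 0.0]
ft_force: [0.3, -0.5, 0.3]
width: 0.5
```

>>> send_rows --commands '[{"translation": [0, 0.003, 0], "twist": [0, 0, 0]}, {"translation": [0, 0.006, 0], "twist": [0, 0, 0]}, {"translation": [0, 0.009, 0], "twist": [0, 0, 0]}, {"translation": [0, 0.012, 0], "twist": [0, 0, 0]}, {"translation": [0, 0.015, 0], "twist": [0, 0, 0]}, {"translation": [0, 0.018, 0], "twist": [0, 0, 0]}, {"translation": [0, 0.021, 0], "twist": [0, 0, 0]}, {"translation": [0, 0.024, 0], "twist": [0, 0, 0]}, {"translation": [0, 0.027, 0], "twist": [0, 0, 0]}, {"translation": [0, 0.03, 0], "twist": [0, 0, 0]}]'

```text
t: 15.55
ee_pos: [510.9, -71.9, 189.7]
orientation: [2.257, 2.184, -0.0]
ft_force: [0.2, -7.5, -0.4]
width: 0.3
```

```bash
python3 look.py 5
```

```text
15.55 [510.9 -71.9 189.7] [ 0.18 -7.54 -0.38]
[304, 184] [498.0, -55.0] [489.0, -66.0] [481.0, -76.0]
[291, 190] [532.0, -59.0] [524.0, -70.0] [516.0, -80.0]
[291, 193] [538.0, -52.0] [530.0, -62.0] [522.0, -73.0]
[299, 201] [540.0, -21.0] [532.0, -31.0] [525.0, -41.0]
[313, 194] [504.0, -18.0] [495.0, -28.0] [487.0, -38.0]
[395, 231] [500.0, -60.0] [504.0, -77.0] [507.0, -93.0]
[380, 228] [532.0, -59.0] [536.0, -76.0] [540.0, -92.0]
[377, 234] [531.0, -37.0] [536.0, -54.0] [540.0, -69.0]
[383, 236] [518.0, -35.0] [522.0, -51.0] [526.0, -67.0]
[386, 239] [510.0, -27.0] [514.0, -44.0] [517.0, -59.0]
[383, 258] [499.0, 32.0] [502.0, 17.0] [505.0, 3.0]
[376, 267] [503.0, 62.0] [507.0, 48.0] [510.0, 34.0]
[375, 272] [501.0, 77.0] [504.0, 62.0] [508.0, 49.0]
[378, 273] [495.0, 77.0] [498.0, 63.0] [502.0, 50.0]
[396, 242] [489.0, -25.0] [492.0, -42.0] [495.0, -57.0]
[397, 233] [494.0, -55.0] [498.0, -72.0] [501.0, -88.0]
dot 58.0 [320.57 195.79] [[518.5  24.3  60. ]]
dot 112.0 [374.69 236.37] [[521.9  17.4  60. ]]
```

>>> send_rows --commands '[{"translation": [0, 0.003, 0], "twist": [0, 0, 0]}, {"translation": [0, 0.006, 0], "twist": [0, 0, 0]}, {"translation": [0, 0.009, 0], "twist": [0, 0, 0]}, {"translation": [0, 0.012, 0], "twist": [0, 0, 0]}, {"translation": [0, 0.015, 0], "twist": [0, 0, 0]}, {"translation": [0, 0.018, 0], "twist": [0, 0, 0]}, {"translation": [0, 0.02, 0], "twist": [0, 0, 0]}, {"translation": [0, 0.02, 0], "twist": [0, 0, 0]}, {"translation": [0, 0.02, 0], "twist": [0, 0, 0]}, {"translation": [0, 0.02, 0], "twist": [0, 0, 0]}]'

```text
t: 16.65
ee_pos: [510.9, -69.9, 189.7]
orientation: [2.257, 2.184, -0.0]
ft_force: [0.3, -6.4, -0.0]
width: 0.7
```

```bash
python3 look.py 6 | sed -n '1p;/dot/p;/378,/p'
```

```text
16.65 [510.9 -69.9 189.7] [ 0.31 -6.37 -0.01]
dot 61.0 [321.07 195.89] [[517.9  25.2  60. ]]
dot 114.0 [374.46 236.55] [[522.2  18.1  60. ]]
```

>>> send_rows --commands '[{"translation": [0, -0.05, 0], "twist": [0, 0, 0]}, {"translation": [0, -0.12, 0], "twist": [0, 0, 0]}, {"translation": [0, -0.2, 0], "twist": [0, 0, 0]}, {"translation": [0, -0.25, 0.05], "twist": [0, 0, 0]}, {"translation": [0, -0.25, 0.15], "twist": [0, 0, 0]}, {"translation": [0, -0.25, 0.28], "twist": [0, 0, 0]}, {"translation": [0, -0.25, 0.42], "twist": [0, 0, 0]}, {"translation": [0, -0.25, 0.56], "twist": [0, 0, 0]}, {"translation": [0, -0.25, 0.68], "twist": [0, 0, 0]}, {"translation": [0, -0.2, 0.75], "twist": [0, 0, 0]}]'

```text
t: 17.75
ee_pos: [511.2, -89.5, 266.5]
orientation: [2.257, 2.183, 0.002]
ft_force: [-0.3, -0.4, -0.2]
width: 0.8
```

>>> send_rows --commands '[{"translation": [0.01, 0.1, 0], "twist": [0, 0, 0]}, {"translation": [0.02, 0.2, 0], "twist": [0, 0, 0]}, {"translation": [0.03, 0.3, 0], "twist": [0, 0, 0]}, {"translation": [0.04, 0.4, 0], "twist": [0, 0, 0]}, {"translation": [0.05, 0.5, 0], "twist": [0, 0, 0]}, {"translation": [0.06, 0.6, 0], "twist": [0, 0, 0]}, {"translation": [0.07, 0.7, 0], "twist": [0, 0, 0]}, {"translation": [0.08, 0.8, 0], "twist": [0, 0, 0]}, {"translation": [0.09, 0.9, 0], "twist": [0, 0, 0]}, {"translation": [0.09, 1, 0], "twist": [0, 0, 0]}]'

```text
t: 18.75
ee_pos: [520.0, 11.4, 264.7]
orientation: [2.258, 2.184, 0.0]
ft_force: [-0.4, 0.2, 0.0]
width: 0.5
```

>>> send_rows --commands '[{"translation": [0, 0.06, 0], "twist": [0, 0, 0]}, {"translation": [0, 0.12, 0], "twist": [0, 0, 0]}, {"translation": [0, 0.16, -0.03], "twist": [0, 0, 0]}, {"translation": [0, 0.16, -0.08], "twist": [0, 0, 0]}, {"translation": [0, 0.16, -0.12], "twist": [0, 0, 0]}, {"translation": [0, 0.16, -0.15], "twist": [0, 0, 0]}, {"translation": [0, 0.16, -0.18], "twist": [0, 0, 0]}, {"translation": [0, 0.16, -0.2], "twist": [0, 0, 0]}, {"translation": [0, 0.16, -0.215], "twist": [0, 0, 0]}, {"translation": [0, 0.16, -0.225], "twist": [0, 0, 0]}]'

```text
t: 19.75
ee_pos: [519.8, 26.5, 242.3]
orientation: [-2.258, -2.184, 0.0]
ft_force: [-3.9, -1.9, 12.5]
width: 0.2
```

```bash
python3 look.py 7 | sed -n '1p;/dot/p'
```

```text
19.75 [519.8  26.5 242.3] [-3.93 -1.92 12.51]
dot 4.0 [309.5 187.5] [[519.7  -9.7  60. ]]
dot 18.0 [377.39 239.28] [[514.5  24.2  60. ]]
```

View pics/c7.png

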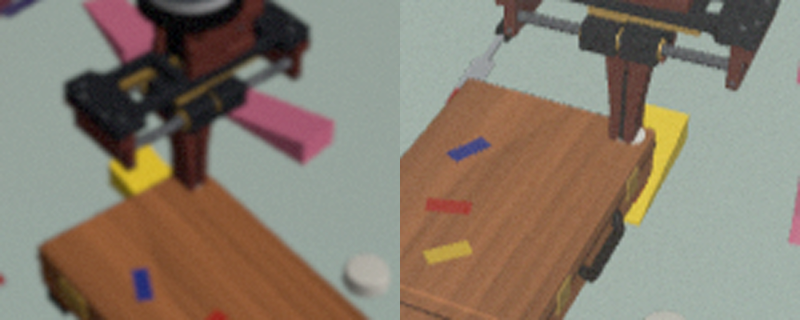

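>>> send_rows --commands '[{"translation": [0, 0, 0.002], "twist": [0, 0, 0]}, {"translation": [0, 0, 0.004], "twist": [0, 0, 0]}, {"translation": [0, 0, 0.004], "twist": [0, 0, 0]}, {"translation": [0, 0, 0.004], "twist": [0, 0, 0]}, {"translation": [0, 0, 0.004], "twist": [0, 0, 0]}, {"translation": [0, 0, 0.004], "twist": [0, 0, 0]}, {"translation": [0, 0, 0.004], "twist": [0, 0, 0]}, {"translation": [0, 0, 0.004], "twist": [0, 0, 0]}, {"translation": [0, 0, 0.004], "twist": [0, 0, 0]}, {"translation": [0, 0, 0.004], "twist": [0, 0, 0]}]'

```text
t: 20.85
ee_pos: [519.8, 26.5, 242.6]
orientation: [-2.258, -2.184, 0.0]
ft_force: [-0.3, -1.0, 0.5]
width: 0.3
```

>>> send_rows --commands '[{"translation": [0, 0, -0.001], "twist": [0, 0, 0]}, {"translation": [0, 0, -0.002], "twist": [0, 0, 0]}, {"translation": [0, 0, -0.002], "twist": [0, 0, 0]}, {"translation": [0, 0, -0.002], "twist": [0, 0, 0]}, {"translation": [0, 0, -0.002], "twist": [0, 0, 0]}, {"translation": [0, 0, -0.002], "twist": [0, 0, 0]}, {"translation": [0, 0, -0.002], "twist": [0, 0, 0]}, {"translation": [0, 0, -0.002], "twist": [0, 0, 0]}, {"translation": [0, 0, -0.002], "twist": [0, 0, 0]}, {"translation": [0, 0, -0.002], "twist": [0, 0, 0]}]'

```text
t: 21.85
ee_pos: [519.8, 26.5, 242.4]
orientation: [-2.258, -2.184, 0.0]
ft_force: [-0.1, 0.1, 1.1]
width: 0.4
```

>>> send_rows --commands '[{"translation": [0, 0, 0], "twist": [0, 0, 0]}, {"translation": [0, 0, 0], "twist": [0, 0, 0]}, {"translation": [0, 0, 0], "twist": [0, 0, 0]}, {"translation": [0, 0, 0], "twist": [0, 0, 0]}, {"translation": [0, 0, 0], "twist": [0, 0, 0]}, {"translation": [0, 0, 0], "twist": [0, 0, 0]}, {"translation": [0, 0, 0], "twist": [0, 0, 0]}, {"translation": [0, 0, 0], "twist": [0, 0, 0]}, {"translation": [0, 0, 0], "twist": [0, 0, 0]}, {"translation": [0, 0, 0], "twist": [0, 0, 0]}]'

```text
t: 22.85
ee_pos: [519.8, 26.5, 242.4]
orientation: [2.258, 2.184, 0.0]
ft_force: [-0.9, -0.5, 2.4]
width: 0.5
```

>>> send_rows --commands '[{"translation": [0, 0, -0.002], "twist": [0, 0, 0]}, {"translation": [0, 0, -0.003], "twist": [0, 0, 0]}, {"translation": [0, 0, -0.003], "twist": [0, 0, 0]}, {"translation": [0, 0, -0.003], "twist": [0, 0, 0]}, {"translation": [0, 0, -0.003], "twist": [0, 0, 0]}, {"translation": [0, 0, -0.003], "twist": [0, 0, 0]}, {"translation": [0, 0, -0.003], "twist": [0, 0, 0]}, {"translation": [0, 0, -0.003], "twist": [0, 0, 0]}, {"translation": [0, 0, -0.003], "twist": [0, 0, 0]}, {"translation": [0, 0, -0.003], "twist": [0, 0, 0]}]'

```text
t: 23.85
ee_pos: [519.8, 26.6, 242.3]
orientation: [2.258, 2.185, 0.0]
ft_force: [-1.3, 0.8, 6.3]
width: 0.2
```

>>> send_rows --commands '[{"translation": [0, 0, 0], "twist": [0, 0, 0]}, {"translation": [0, 0, 0], "twist": [0, 0, 0]}, {"translation": [0, 0, 0], "twist": [0, 0, 0]}, {"translation": [0, 0, 0], "twist": [0, 0, 0]}, {"translation": [0, 0, 0], "twist": [0, 0, 0]}, {"translation": [0, 0, 0], "twist": [0, 0, 0]}, {"translation": [0, 0, 0], "twist": [0, 0, 0]}, {"translation": [0, 0, 0], "twist": [0, 0, 0]}, {"translation": [0, 0, 0], "twist": [0, 0, 0]}, {"translation": [0, 0, 0], "twist": [0, 0, 0]}]'

```text
t: 24.85
ee_pos: [519.8, 26.5, 242.3]
orientation: [2.258, 2.185, 0.0]
ft_force: [-2.2, -0.1, 6.7]
width: 0.2
```

```bash
python3 look.py 8 | sed -n '1,20p'; python3 - <<'E'
from m import *
def cents(d,roi):
    hsv=cv2.cvtColor(d['img'],cv2.COLOR_RGB2HSV);x0,y0,x1,y1=roi;k=np.zeros(hsv.shape[:2],'uint8');k[y0:y1,x0:x1]=255;r=[]
    for lo,hi in(((110,90,40),(130,255,255)),((0,205,100),(4,255,255)),((22,120,100),(35,255,255))):
        m=cv2.inRange(hsv,lo,hi)&k;M=cv2.moments(m,True);r.append([M['m10']/max(M['m00'],1),M['m01']/max(M['m00'],1)])
    return np.array(r)
for n,roi in(('s',(295,225,360,268)),('t',(300,235,335,290))):
    a=cents(load({'s':'scene0','t':'side0'}[n]),roi);b=cents(load(n+'8'),roi);d=load(n+'8');print(a.round(1).tolist(),(ray(d,b,60)-ray(d,a,60))[:,:2].round(1).tolist())
E
```

```text
24.85 [519.8  26.5 242.3] [-2.17 -0.11  6.73]
[305, 185] [498.0, -51.0] [490.0, -62.0] [481.0, -72.0]
[301, 186] [507.0, -54.0] [498.0, -65.0] [491.0, -76.0]
[300, 193] [523.0, -39.0] [515.0, -49.0] [507.0, -59.0]
[297, 194] [530.0, -41.0] [522.0, -51.0] [514.0, -61.0]
[292, 190] [530.0, -58.0] [522.0, -69.0] [514.0, -79.0]
[291, 192] [536.0, -54.0] [528.0, -65.0] [520.0, -75.0]
[300, 202] [541.0, -17.0] [533.0, -28.0] [525.0, -37.0]
[313, 195] [506.0, -15.0] [497.0, -26.0] [489.0, -35.0]
[313, 192] [499.0, -23.0] [491.0, -33.0] [483.0, -42.0]
[397, 233] [494.0, -55.0] [498.0, -72.0] [501.0, -88.0]
[382, 229] [527.0, -57.0] [531.0, -74.0] [535.0, -90.0]
[381, 237] [521.0, -30.0] [525.0, -47.0] [529.0, -62.0]
[386, 239] [510.0, -27.0] [514.0, -44.0] [517.0, -59.0]
[385, 252] [500.0, 13.0] [504.0, -2.0] [507.0, -17.0]
[374, 272] [503.0, 77.0] [506.0, 63.0] [510.0, 50.0]
[380, 272] [492.0, 73.0] [496.0, 59.0] [499.0, 45.0]
[396, 242] [489.0, -25.0] [492.0, -42.0] [495.0, -57.0]
dot 5.0 [313.8 188.2] [[514.2  -2.2  60. ]]
dot 18.0 [377.39 239.28] [[514.5  24.2  60. ]]
[[302.1, 235.8], [328.0, 250.9], [349.8, 259.5]] [[-0.3, 1.8], [0.8, 2.3], [0.6, 2.0]]
[[315.4, 245.0], [0.0, 0.0], [308.5, 283.4]] [[-0.1, 1.8], [0.0, 0.0], [1.1, 2.3]]
```

```bash
python3 -c "
from workcell import ctrl
o=ctrl.get_obs();print(o['t'],o['ft_force'],o['ee_pos']);print(ctrl.close_job())"
```

```text
24.95 [-1.31401969 -0.50178613  6.73506057] [519.84285678  26.5554674  242.37709871]
the job is handed in; nothing more can be done
None
```

I pressed the white dot and felt the box rock. The fingertips sank about 5 mm at 2.8 N, roughly 0.065 rad of tip. I then let go and pushed the wedge by its butt, turning it straight as it went. The push force rose to about 7 N when the wedge met the short foot. The job was handed in at t = 25 s while still pressing on the dot; no verdict is reported.

**Last checks**
- **Press:** 6.7 N on the dot, steady, with the fingertips at 60.3 mm (top nominally 60 mm), so the box does not give way.
- **Box:** moved about 2 mm in all. The paint marks on top shifted evenly in both views, so no tilt was visible.
- **Wedge:** the thin end is about 40 mm in from the box's end and within about 5 mm sideways of the short foot. These are camera estimates, as the tip itself is mostly hidden under the box.

**Disagreements**
- **First press:** the first final press read 12.5 N, above the 5 to 10 N range, so I eased off and pressed again more gently. The box held at both forces.
- **Dot in the side camera:** its reading was off by several mm while the yellow wedge sat beside it, so I went by the scene camera and the paint marks.

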